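# Key a woodcut block tight in its carving jig

### The job

Take the wooden key (the tapered wedge with the red head) out of its holder, start it nose down about the middle of the gap between the jig's leaning wooden cheek and the woodcut block, sloping face to the cheek, and press or tap it down until the block is wedged tight against the metal fence and stays tight by itself. Drive it gently: firm hand pressure of about 15 newtons on the head is right, and well over 25 would crush the block. Leave the ink jar, the mug and the sketchbook where they are.

Things in the scene. Friction and masses are not known exactly. Their poses are not given: they have to be found in the camera images.
- jig: Wooden carving jig fixed to the table, 190 x 150 mm, bed surface 24 mm above the table. Origin on the table; x runs across the gap, from the leaning cheek towards block and fence; y along the gap, whose middle is y = 0. The cheek, 150 mm long, rises 40 mm above the bed; its gap face is at x = 0 at bed height and leans back to -x by 1 in 7. Yaw within 20 degrees.
- gap_edge (a point): Middle of the cheek's top edge on the gap side: x = -5.7 mm, y = 0, z = 64 mm in the jig's frame. The gap between cheek and block starts 11 to 16 mm wide up here; below the bed's surface it is open to 6 mm above the table, so the key's nose never bottoms.
- fence: Aluminium fence, 25 x 130 x 40 mm, bolted on the bed parallel to the cheek. It cannot move, but is bolted now nearer, now farther by a few mm, so the depth at which the key gets tight varies by about 20 mm: only the force tells. Origin: foot of the face that looks to the block, mid length; axes as the jig's.
- block: Loose woodcut block, about 0.3 kg, 90 (x) x 120 (y) x 40 mm tall, black inked top, lying on the bed between gap and fence. Origin: centre of its underside; axes as the jig's; its upright face to the gap is at x = -45 mm. It starts 1 to 3 mm short of the fence and is pushed against it by the key.
- key: Wooden wedge, 45 g, 30 mm wide (y), 103 mm long (z), upright in the holder. Origin: underside of the nose, centre. Nose: 12 mm long, bevelled, 5 to 11 mm thick (x). Above it the flat upright face is at x = +5.5 mm; the sloping face goes from x = -5.5 mm (z = 12) to -18.5 mm (z = 103), 1 in 7 like the cheek. In the gap its x must point as the jig's x. Let go, it holds by friction.
- key_head (a point): Centre of the key's red top face (24 x 30 mm): x = -6.5 mm, z = 103 mm in the key's frame. Grip near here on the two parallel sides, fingers closing along y. When tight the head is 48 to 76 mm above the block's top. It slides at a few newtons, then the force climbs steeply. Pressed only in the hand it may sit askew and loosen; taps on the free head, either side of its middle, rock it flush.
- holder: Dark wooden holder fixed to the table, 75 x 80 x 40 mm, with a slot 14 x 31.6 mm, 30 mm deep, in which the key stands (its nose 10 mm above the table). Origin: centre of its underside. The key in it has the same axes as the holder, whose yaw is within 35 degrees of the jig's.
- ink: Bystander: ink jar, 52 mm across, 75 mm tall; origin: centre of its underside.
- mug: Bystander: white mug, 76 mm across, 90 mm tall; origin: centre of its underside.
- sketchbook: Bystander: spiral sketchbook lying flat, 150 x 105 x 16 mm; origin: centre of its underside.
Mind the look-alikes: they are no part of the job. Leave any green or purple look-alike of the key alone.

How it is judged:
By the outcome, as a careful person would: the job done as asked, in the order asked, and still so for the second after the job is handed in, with the robot touching nothing.
It also fails if it takes over 54 s, if anything falls off the work surface, if the arm or the gripper's body presses on something with over 40 N, if the wrist force passes 120 N, or if a joint passes its speed limit or range.

### The arm

A 6-joint arm with a two-finger parallel gripper is mounted at the origin on the work surface. World frame = base frame: x ahead of the robot, y to its left, z up, the work surface at z = 0. Lengths are in m, angles in rad, forces in N, time in s.
With the tool pointing down it reaches from about 0.3 to 0.875 m from the base axis. Payload 6.4 kg.
Tool frame: the origin (TCP) lies at the very end of the fingers, on their centre line; the grasp point (between the pads) lies 19 mm behind it; z points along the fingers, y is the line along which they close (so a half turn about z gives the same grasp; the last joint's range is limited). The gripper opens to 85 mm and grips with 20 to 120 N. Pads are 22 mm wide; open, the fingers measure 114 mm over their backs; the gripper's body (76 mm by 85 mm) begins 54 mm behind the grasp point. The pads swing forward as they close: fully open they stand 13 mm farther back than shut.
Start: joints at [-1.526, 0.181, 1.607, -0, 1.354, -0.206], TCP at [0.143, -0.557, 0.21] pointing down, gripper open.
Joint ranges: [-2.99, 2.99], [-0.89, 2.07], [0.3, 2.58], [-1.14, 4.28], [0, 2.63], [-3.12, 3.12]. Speed limits (rad/s): [2.57, 2.57, 3.01, 3.14, 3.14, 3.14].

### API

Orientations are given as a rotation vector (axis times angle).
In Python, from bench import robot gives the robot as it stands. The module is installed in compiled form; this text tells all that it offers. Calls block until the motion is done:
- robot.goto(position, orientation): joint-space move of the TCP to a pose.
- robot.line_to(position, orientation=None, rate=0.15, until_force=None): straight line of the TCP; orientation=None keeps the orientation; rate is the mean speed in m/s. With until_force (N) it stops when the force on the tool has changed by that much, and returns True; else False.
- robot.move_j(angles): joint-space move.
- robot.command_gripper(opening): finger opening in m; the grip force is fixed at half the most; returns when the fingers have stopped.
- robot.wait(seconds).
- robot.inverse_kinematics(position, orientation): joint angles nearest the present ones, or None.
- robot.get_state(): the state.
- robot.snapshot(name): name is "side" or "top"; returns a dict with "img" (400x640x3 uint8, red, green, blue), "range_z" (400x640 float32, m along the optical axis (not along the pixel's ray), 0 where there is no reading), "mtx" (3x3 intrinsics, pixels), "world_to_cam" (4x4, takes a point from world to camera coordinates). Camera axes: x right, y down, z forward; pixel columns grow to the right and rows downward; lengths in m; the calibration is good to about 2 mm. A picture is of the moment at which its call begins.
A pose or a line that the arm cannot do raises robot.IKError and nothing moves.
- robot.hand_in(): hands the job in; it is judged then, once.
Trained networks look in a picture, given as the dict that the camera call returned (one of the last four; its "shot" number tells which), for a name from the list of things; names that differ only in an ending like _2 or _b are one class to them, and where a whole thing is asked for, a point or a joint stands for the part that bears it (a point fixed in the world has none). Each returns a list of dicts, best first, with "confidence" (0 to 1); they miss things now and then, are a little off and sometimes report something else, mostly with a low value. They report only what shows in the picture. A call takes as long as a camera call. They do not tell look-alikes from the thing itself.
- robot.trace(picture, target): "region" (400x640 bool, what is visible of it) and "position" ([column, row] in pixels, amid what is visible of it).
- robot.tip_of(picture, target): "position" ([column, row] in pixels: a listed point, or the origin of a listed thing).
The state is a dict: "time_s": time; "joints": joint angles; "joint_vel": joint speeds; "joint_efforts": joint torques, N m; "position": TCP position; "tcp_rot": TCP orientation; "force": force on the tool from outside, world axes, zero at the start; "wrist_torque": the same for the moment, N m; "opening": finger opening in m; "grip_force": force on a finger pad.
Only numpy, scipy, OpenCV 4.12 (cv2) and the standard library are available. Lean on these libraries where they do the work, as an engineer would, in place of code of your own. Each camera call takes 0.05 s, during which the arm holds its last target. There are 200 camera calls.

## Working session

There is one attempt and no reset: what is moved stays moved. The work goes in short steps, each a Python script; the robot and the scene stay as the last script left them, time stands still between calls to the robot, and variables do not carry over. Pictures are saved under pics/ and viewed, at most 10 in all, crops included, and the job is handed in when it is done.

```bash
mkdir -p pics; cat > h.py <<'E'
import numpy as np, cv2
from bench import robot
def world(p,uv,z=None):
    u,v=uv; K=p["mtx"]; T=np.linalg.inv(p["world_to_cam"])
    d=np.linalg.inv(K)@[u,v,1.]
    if z is None: return (T@np.r_[d*p["range_z"][int(round(v)),int(round(u))],1])[:3]
    o=T[:3,3]; r=T[:3,:3]@d; return o+r*(z-o[2])/r[2]
def save(p,n,crop=None,s=1):
    im=p["img"][...,::-1]
    if crop: im=im[crop[1]:crop[3],crop[0]:crop[2]]
    cv2.imwrite("pics/"+n,cv2.resize(im,None,fx=s,fy=s,interpolation=cv2.INTER_CUBIC))
def cloud(p):
    K=p["mtx"]; v,u=np.mgrid[:400,:640]; z=p["range_z"]
    c=np.stack([(u-K[0,2])/K[0,0]*z,(v-K[1,2])/K[1,1]*z,z,np.ones_like(z)],-1)
    w=(c@np.linalg.inv(p["world_to_cam"]).T)[...,:3]; w[z==0]=np.nan; return w
E
python3 - <<'E'
from h import *
np.set_printoptions(precision=4,suppress=True)
for n in("side","top"):
    p=robot.snapshot(n); save(p,n+"1.png",s=1.25)
    print(n,np.linalg.inv(p["world_to_cam"])[:3,3],p["mtx"][0])
    for t in["jig","gap_edge","fence","block","key","key_head","holder","ink","mug","sketchbook"]:
        for d in robot.tip_of(p,t)[:3]:print(" tip",t,np.round(d["position"],1),round(d["confidence"],2),world(p,d["position"]))
print(robot.get_state())
E
```

```text
side [0.4315 0.8987 0.9426] [461.723    0.     322.8504]
 tip jig [305.6 220.5] 0.69 [0.5143 0.1256 0.0658]
 tip gap_edge [308.1 198.2] 0.95 [0.5129 0.0401 0.0589]
 tip fence [265.6 212.3] 0.89 [0.6196 0.098  0.0643]
 tip block [282.8 211.5] 0.69 [0.5755 0.0933 0.0631]
 tip key [387.5 155. ] 0.89 [ 0.2817 -0.1991  0.0086]
 tip key [333.2 184.9] 0.6 [ 0.4477 -0.0737 -0.001 ]
 tip key [322.4 152.5] 0.57 [ 0.482  -0.1742  0.0375]
 tip key_head [356.3 151. ] 0.91 [ 0.3786 -0.2     0.0229]
 tip key_head [323.8 125.8] 0.67 [ 0.4775 -0.2035  0.1154]
 tip key_head [367.2 181.2] 0.55 [ 0.3494 -0.0695  0.0193]
 tip holder [324.2 157.1] 0.84 [ 0.4761 -0.1577  0.0335]
 tip ink [262.  148.2] 0.96 [ 0.673  -0.2153  0.0184]
 tip ink [320.8 149.4] 0.42 [ 0.4872 -0.1852  0.0405]
 tip mug [357.7 339.9] 0.88 [0.3889 0.4443 0.0591]
 tip sketchbook [237.3 332.3] 0.66 [0.6495 0.4111 0.0172]
 tip sketchbook [306.1 198. ] 0.32 [0.518  0.0426 0.0621]
top [0.4282 0.0707 0.8685] [361.846    0.     316.8805]
 tip jig [336.2 187.4] 0.6 [0.5144 0.0508 0.0654]
 tip jig [188.1 242.3] 0.57 [0.3922 0.3718 0.0881]
 ti
[... 559 characters left out ...]
der [332.2 144.1] 0.4 [0.6128 0.0597 0.0634]
 tip ink [455.6 127.1] 0.76 [ 0.6545 -0.2214  0.0496]
 tip mug [187.1 242.1] 0.92 [0.3926 0.3737 0.0888]
 tip sketchbook [193.1 134.2] 0.7 [0.6484 0.3948 0.0175]
{'time_s': 1.1, 'joints': array([-1.5263,  0.1808,  1.607 ,  0.    ,  1.3538, -0.2063]), 'joint_vel': array([ 0.0011,  0.0003, -0.0017,  0.0013, -0.0006,  0.0003]), 'joint_efforts': array([ -0.0006, -44.4857, -35.1687,  -0.0003,   0.0007,  -0.    ]), 'position': array([ 0.1427, -0.557 ,  0.2099]), 'tcp_rot': array([-3.1169, -0.3929, -0.    ]), 'force': array([ 0.268 , -0.1779, -0.0601]), 'wrist_torque': array([-0.0176,  0.0459,  0.0165]), 'grip_force': 0.0, 'opening': 0.08528480636890912}
```

View pics/top1.png

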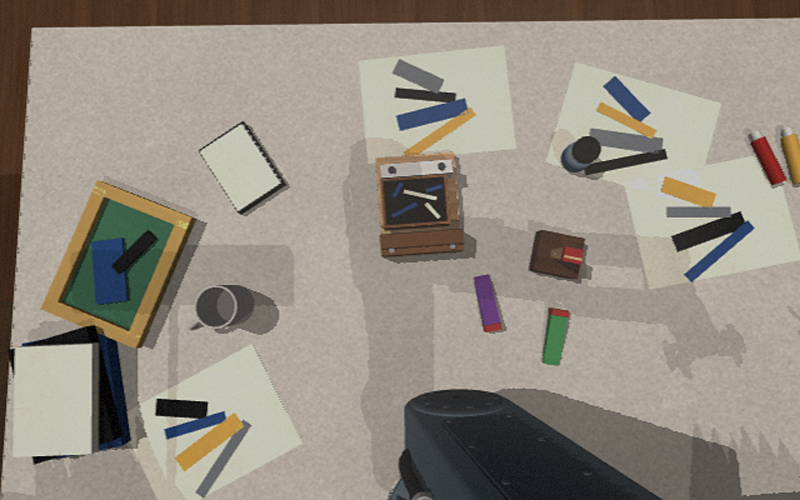

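View pics/side1.png

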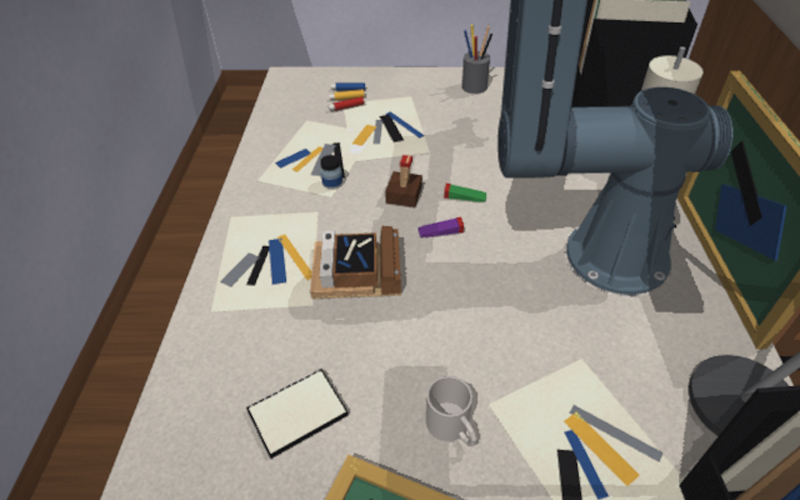

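The key I want stands in the dark holder, with its red head at about top (458,202) and side (324,126). The look-alikes lie flat: purple at top (390,242) and side (353,182), green at top (445,268) and side (372,154). I reject both by colour. Next I'll fit the poses and check with rectified close crops.

```bash
cat > m.py <<'E'
from h import *
np.set_printoptions(precision=4,suppress=True)
def ortho(p,x0,y0,z,n,w=0.12):   # metric top view of the plane z: 0.5 mm/px, up = +x, left = +y
    c=np.array([[x0+w,y0+w],[x0+w,y0-w],[x0-w,y0-w],[x0-w,y0+w]])
    q=np.c_[c,np.full(4,z),np.ones(4)]@p["world_to_cam"].T; q=q[:,:3]@p["mtx"].T; q=(q[:,:2]/q[:,2:]).astype(np.float32)
    S=int(w*4000); H=cv2.getPerspectiveTransform(q,np.float32([[0,0],[S,0],[S,S],[0,S]]))
    return cv2.warpPerspective(p["img"][...,::-1],H,(S,S),flags=cv2.INTER_CUBIC)
def rect(P,lab):
    (c,s,a)=cv2.minAreaRect((P*1000).astype(np.float32)); print(lab,len(P),"c",np.round(c,1),"size",np.round(s,1),"ang",round(a,2)); 
if __name__=="__main__":
    ims=[];kms=[]
    for n in("top","side"):
        p=robot.snapshot(n); W=cloud(p)
        for t in("block","fence","holder","jig"):
            d=robot.trace(p,t)[0]; r=d["region"]; z=W[...,2]
            lo,hi=(.034,.047) if t=="holder" else (.057,.072)
            m=r&(z>lo)&(z<hi); rect(W[m][:,:2],f"{n} {t} conf {d['confidence']:.2f} z {np.median(z[m]):.4f}")
        hsv=cv2.cvtColor(p["img"],cv2.COLOR_RGB2HSV)
        m=((hsv[...,0]<8)|(hsv[...,0]>172))&(hsv[...,1]>130)&(hsv[...,2]>60)
        k=m&(np.abs(W[...,0]-.48)<.04)&(np.abs(W[...,1]+.2)<.04)
        kt=k&(W[...,2]>.108); print(n,"head z",np.median(W[kt][:,2]),"centre",W[kt].mean(0)); rect(W[kt][:,:2],n+" head")
        ims.append(ortho(p,.54,.06,.064,n)); kms.append(ortho(p,.475,-.19,.113 ,n,.06))
    a=np.hstack([cv2.resize(i,(400,400)) for i in ims]); b=np.hstack([cv2.resize(i,(400,400)) for i in kms])
    cv2.imwrite("pics/ort_jig.png",a); cv2.imwrite("pics/ort_key.png",b)
E
python3 m.py
```

```text
top block conf 0.83 z 0.0638 2129 c [576.5  62. ] size [ 92.4 120.1] ang 4.38
top fence conf 0.67 z 0.0637 624 c [635.   59.4] size [ 25.7 129.3] ang 3.87
top holder conf 0.88 z 0.0398 916 c [ 482.  -200.9] size [81.2 75.2] ang 78.61
top jig conf 0.58 z 0.0619 742 c [571.5  54.8] size [152.8 149.8] ang 4.32
top head z 0.11301919500046198 centre [ 0.476  -0.1992  0.1131]
top head 153 c [ 475.  -199.5] size [30.7 24.8] ang 77.03
side block conf 0.67 z 0.0641 1172 c [577.3  63.1] size [ 89.2 123.4] ang 3.93
side fence conf 0.85 z 0.0636 358 c [635.4  60.7] size [ 26.8 134.7] ang 4.22
side holder conf 0.62 z 0.0396 378 c [ 482.9 -201.4] size [86.7 76.1] ang 78.94
side jig conf 0.88 z 0.0620 388 c [568.1  50.2] size [151.  150.3] ang 89.96
side head z 0.11236604642116055 centre [ 0.4757 -0.1953  0.1124]
side head 47 c [ 475.1 -198.1] size [34.3 22.9] ang 77.98
```

View pics/ort_jig.png

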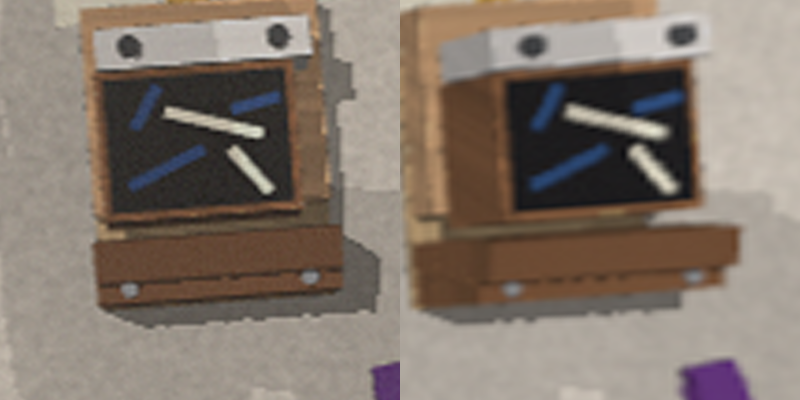

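View pics/ort_key.png

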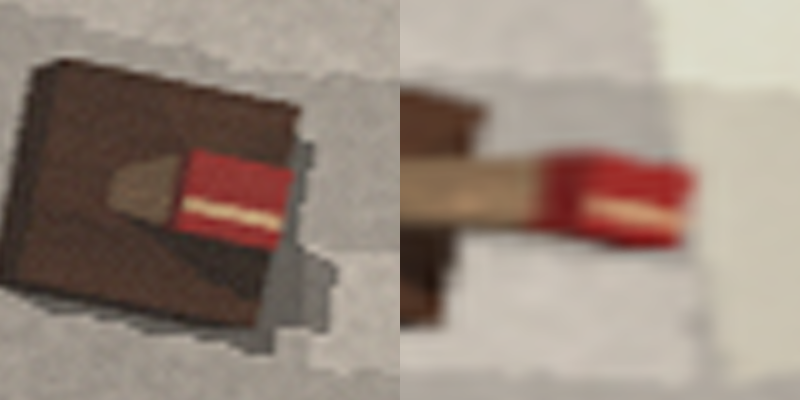

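The rectified jig crop (0.6 mm/px) shows fence, block and cheek running from top to bottom, with the gap at about rows 214–234, roughly 13 mm wide. The key crop confirms a plain wooden key with a red head standing in the dark holder, with its 30 mm width left to right. Head z is 113 mm, block top 64 mm, jig yaw +4.1° and key yaw −11.2°. The sizes all match the text. Next I measure the gap edges and then grasp.

```bash
cat >> h.py <<'E'
from scipy.spatial.transform import Rotation as R
def down(yaw):  # tool down, closing line along y of a frame with this yaw; flip chosen by joint 6
    o=[]
    for s in(1,-1):
        y=s*np.array([-np.sin(yaw),np.cos(yaw),0]); z=np.array([0,0,-1.]); o.append(R.from_matrix(np.c_[np.cross(y,z),y,z]).as_rotvec())
    return o
JY=np.radians(4.1); KY=np.radians(-11.2)
XH=np.array([np.cos(JY),np.sin(JY)]); YH=np.array([-np.sin(JY),np.cos(JY)])
E
python3 - <<'E'
from m import *
for n in("top","side"):
    p=robot.snapshot(n); W=cloud(p); q=W[...,:2]-[.532,.059]
    a=q@XH*1000; b=q@YH*1000; z=W[...,2]*1000
    t=(z>61)&(z<67)&(np.abs(b)<95)&(a>-60)&(a<110)
    print(n,"band",[round(v,1) for v in np.nanpercentile(b[t&(a<-5)],[.5,99.5])])
    for lo in(-45,-30,-15,0,15,30,45):
        s=t&(np.abs(b-lo)<7.5); v=np.sort(a[s]); g=np.diff(v); i=np.argmax(np.where((v[:-1]>-25)&(v[:-1]<8),g,0)); print("  b",lo,"cheek edge %.1f block face %.1f"%(v[i],v[i+1]),"front %.1f"%v[0])
xy=np.array([.4754,-.1995])
for o in down(KY): print(o,robot.inverse_kinematics([*xy,.2],o))
for o in down(JY): print(o,robot.inverse_kinematics([.52,.05,.2],o))
E
```

```text
top band [np.float64(-80.5), np.float64(67.3)]
  b -45 cheek edge -13.1 block face 0.2 front -35.8
  b -30 cheek edge -13.6 block face -1.1 front -36.4
  b -15 cheek edge -13.0 block face -1.1 front -35.3
  b 0 cheek edge -13.6 block face -1.3 front -37.0
  b 15 cheek edge -12.9 block face -1.2 front -36.0
  b 30 cheek edge -13.8 block face -1.1 front -36.6
  b 45 cheek edge -13.0 block face -0.1 front -36.0
side band [np.float64(-81.5), np.float64(67.5)]
  b -45 cheek edge -12.5 block face 0.7 front -31.7
  b -30 cheek edge -12.4 block face 0.9 front -34.1
  b -15 cheek edge -12.2 block face 0.9 front -33.5
  b 0 cheek edge -12.1 block face 1.0 front -33.2
  b 15 cheek edge -11.8 block face 1.1 front -35.5
  b 30 cheek edge -11.6 block face 1.2 front -35.2
  b 45 cheek edge -14.1 block face 1.2 front -34.8
[0.3066 3.1266 0.    ] [-0.6279  0.0566  1.7652  0.      1.3198 -2.0032]
[ 3.1266 -0.3066  0.    ] [-0.6279  0.0566  1.7652 -0.      1.3198  1.1384]
[ 0.1124 -3.1396 -0.    ] [-0.1316  0.0722  1.7487  0.      1.3207 -1.774 ]
[3.1396 0.1124 0.    ] [-0.1316  0.0722  1.7487  0.      1.3207  1.3676]
```

```bash
python3 - <<'E'
from h import *
np.set_printoptions(precision=4,suppress=True)
xy=np.array([.4754,-.1995]); ok=down(KY)[1]
robot.goto([*xy,.2],ok); robot.command_gripper(.06)
robot.line_to([*xy,.079],rate=.12,until_force=8)
f0=robot.get_state()["force"]; robot.command_gripper(.02); s=robot.get_state(); print(s["opening"],s["grip_force"],f0,s["force"],s["position"],s["time_s"])
if s["opening"]>.025:
    print(robot.line_to([*xy,.2],rate=.1,until_force=15)); s=robot.get_state(); print(s["opening"],s["force"],s["position"])
    T=np.array([.532,.059])-.013*XH-.007*YH
    robot.goto([*T,.2],down(JY)[1]); s=robot.get_state();print(s["position"],s["time_s"],s["force"])
    for n in("top","side"):
        p=robot.snapshot(n); save(p,n+"2.png",(230,80,430,260),3.)
        W=cloud(p); q=(W[...,:2]-[.532,.059]); a=q@XH*1000; b=q@YH*1000; z=W[...,2]*1000
        hsv=cv2.cvtColor(p["img"],cv2.COLOR_RGB2HSV); r=((hsv[...,0]<8)|(hsv[...,0]>172))&(hsv[...,1]>130)&(hsv[...,2]>60)
        for lo,hi in((130,145),(145,160),(160,190),(190,240)):
            m=(z>lo)&(z<hi)&(np.abs(b+7)<22)&(np.abs(a+10)<25); 
            if m.sum()>3: print(n,lo,hi,m.sum(),np.round(np.percentile(a[m],[2,98]),1),np.round(np.percentile(b[m],[2,98]),1),"zmin",z[m].min())
E
```

```text
0.028312641011207403 59.55140970647335 [ 0.1073 -0.5921 -0.127 ] [-0.909   0.4183  5.4117] [ 0.476  -0.1999  0.0799] 5.3917
False
0.028732814678742592 [-0.3128 -0.8754 -0.8148] [ 0.475  -0.1992  0.1992]
[0.5196 0.0502 0.1998] 7.75 [-0.0122  0.0466 -0.4227]
side 130 145 13 [-10.6  -0.9] [2.  7.1] zmin 131.2805849852633
side 145 160 23 [-11.2  -1. ] [3.6 8.1] zmin 145.82200311556502
side 160 190 54 [-17.3  -1.9] [ 4. 10.] zmin 160.40689261869713
side 190 240 107 [-24.5  -0.6] [-7.3 13.7] zmin 190.35309360131401
```

View pics/side2.png

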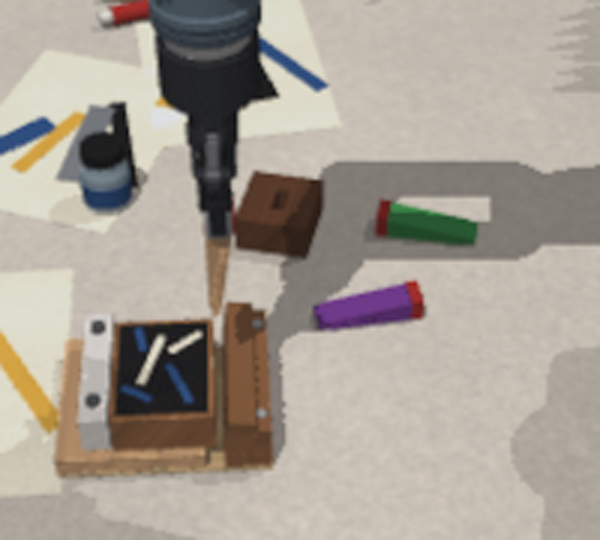

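The side picture shows the key held upright, nose down, over the gap (nose at crop ~(216,310)) with the sloping side toward the cheek. The nose's depth band is centred at a = −5.9 mm, against a gap middle of −6.5 mm. I'll insert it with lateral compliance.

```bash
python3 - <<'E'
from h import *
B=np.array([.532,.059]); a,b=-.0133,-.007
P=lambda z:[*(B+a*XH+b*YH),z]
f0=robot.get_state()["force"].copy()
hit=robot.line_to(P(.122),rate=.06,until_force=4)
s=robot.get_state(); d=s["force"]-f0; print("entry",hit,s["position"],d,s["time_s"])
z=s["position"][2]
if z<.128:
    con=False
    for i in range(40):
        z-=.0015; robot.line_to(P(z),rate=.02,until_force=8)
        s=robot.get_state(); d=s["force"]-f0; fx=d[:2]@XH; fy=d[:2]@YH
        print(i,round(z*1e3,1),round(s["position"][2]*1e3,1),"fx %.1f fy %.1f fz %.1f"%(fx,fy,d[2]),"a %.2f t %.2f op %.4f"%(a*1e3,s["time_s"],s["opening"]))
        if d[2]>9 : break
        if abs(fx)>1: a+=np.clip(.00008*fx,-.0006,.0006)
        if abs(fy)>2: b+=np.clip(.00005*fy,-.0003,.0003)
E
```

```text
entry False [0.51958388 0.05104688 0.12246711] [-0.20202287  0.13162806  0.29850483] 9.3
0 121.0 121.1 fx 0.0 fy 1.2 fz 0.0 a -13.30 t 9.55 op 0.0283
1 119.5 119.4 fx -0.5 fy 0.4 fz 1.0 a -13.30 t 9.80 op 0.0287
2 118.0 117.9 fx 0.3 fy 1.1 fz -0.0 a -13.30 t 10.05 op 0.0283
3 116.5 116.4 fx -0.7 fy 1.5 fz -0.7 a -13.30 t 10.30 op 0.0282
4 115.0 115.1 fx 0.9 fy 1.0 fz 1.4 a -13.30 t 10.55 op 0.0280
5 113.5 113.8 fx 0.9 fy 1.4 fz 3.9 a -13.30 t 10.80 op 0.0286
6 112.0 112.3 fx 0.2 fy 1.0 fz 5.3 a -13.30 t 11.05 op 0.0281
7 110.5 110.8 fx 1.5 fy 1.4 fz 5.1 a -13.30 t 11.30 op 0.0286
8 109.0 109.3 fx 1.7 fy 0.8 fz 5.8 a -13.18 t 11.55 op 0.0287
9 107.5 107.8 fx 2.8 fy 0.8 fz 5.9 a -13.05 t 11.80 op 0.0285
10 106.0 106.3 fx 2.1 fy 0.1 fz 6.7 a -12.83 t 12.05 op 0.0284
11 104.5 105.4 fx 2.4 fy 0.9 fz 9.3 a -12.66 t 12.30 op 0.0286
```

```bash
python3 - <<'E'
from h import *
s=robot.get_state(); q=(s["position"][:2]-[.532,.059]); print(s["force"],q@XH,q@YH)
B=np.array([.532,.059]); a,b=-.0125,-.007; z=.1045
P=lambda z:[*(B+a*XH+b*YH),z]
for i in range(16):
    z-=.0007; robot.line_to(P(z),rate=.012,until_force=5)
    s=robot.get_state(); d=s["force"]; fx=d[:2]@XH; fy=d[:2]@YH
    print(i,round(z*1e3,1),round(s["position"][2]*1e3,1),"fx %.1f fy %.1f fz %.1f"%(fx,fy,d[2]),"a %.2f t %.2f"%(a*1e3,s["time_s"]))
    if d[2]>12.5: break
    if abs(fx)>1: a+=np.clip(.00008*fx,-.0006,.0006)
E
```

```text
[2.5427469  0.10874328 8.39986462] -0.01171700831030902 -0.00711456065079623
0 103.8 105.1 fx 1.1 fy 0.7 fz 12.5 a -12.50 t 12.55
```

```bash
cat > tap.py <<'E'
from h import *
B=np.array([.532,.059]); o=down(JY)[1]
def tap(a,b,f,ztop,low=.02):
    robot.line_to([*(B+a*XH+b*YH),ztop+.006],o,rate=.08); f0=robot.get_state()["force"].copy()
    h=robot.line_to([*(B+a*XH+b*YH),ztop-low],rate=.01,until_force=f)
    s=robot.get_state(); z=s["position"][2]; d=s["force"]-f0
    print("tap a%.1f b%.1f"%(a*1e3,b*1e3),h,"z %.1f"%(z*1e3),"f",np.round(d,1),"t %.1f"%s["time_s"]); return z
E
python3 - <<'E'
from tap import *
robot.command_gripper(.06); s=robot.get_state(); p=s["position"]; print(p,s["force"])
robot.line_to([p[0],p[1],.165],rate=.12)
for n in("top","side"):
    q=robot.snapshot(n); W=cloud(q)
    if n=="side":save(q,"side3.png",(250,120,400,240),4.)
robot.command_gripper(0.0); 
z=tap(-.0115,-.007,8,.139)
z=tap(-.0115-.006,-.007,13,z); z=tap(-.0115+.006,-.007,13,z)
robot.line_to([*(B-.012*XH-.007*YH),z+.02],rate=.1)
E
```

```text
[0.51925445 0.05119874 0.10309848] [ 0.48244941 -0.13452845 -0.55011938]
tap a-11.5 b-7.0 False z 119.0 f [-0.5 -0.1 -1. ] t 17.5
tap a-17.5 b-7.0 True z 117.1 f [-2.8  0.6  5.4] t 18.9
tap a-5.5 b-7.0 True z 116.3 f [-0.6  0.   4.4] t 20.4
```

View pics/side3.png

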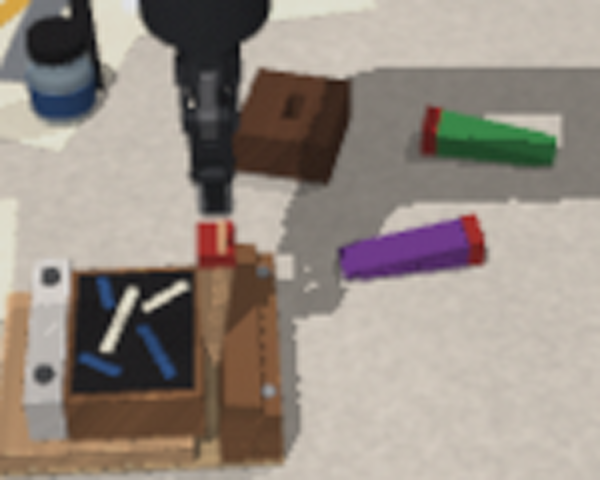

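The side picture shows the key standing in the gap, red head at crop ~(215,243), released and holding. I'll measure head height and tilt, then keep tapping.

```bash
cat > chk.py <<'E'
from h import *
def chk():
    for n in("top","side"):
        p=robot.snapshot(n); W=cloud(p); q=W[...,:2]-[.532,.059]; a=q@XH*1e3; b=q@YH*1e3; z=W[...,2]*1e3
        m=(z>85)&(z<145)&(np.abs(b+7)<25)&(np.abs(a+12)<22)
        hsv=cv2.cvtColor(p["img"],cv2.COLOR_RGB2HSV); r=m&((hsv[...,0]<8)|(hsv[...,0]>172))&(hsv[...,1]>130)
        if r.sum()>5: print(n,r.sum(),"headtop z",np.round(np.percentile(z[r],[50,90,97]),1),"a",np.round(np.percentile(a[r],[3,97]),1),"b",np.round(np.percentile(b[r],[3,97]),1))
        t=(z>61)&(z<67)&(np.abs(b+30)<12)
        v=np.sort(a[t&(a>-20)&(a<110)]); g=np.diff(v); i=np.argmax(np.where(v[:-1]<8,g,0)); j=np.argmax(np.where((v[:-1]>70)&(v[:-1]<105),g,0))
        print(n," cheek %.1f block %.1f | block-fence %.1f %.1f"%(v[i],v[i+1],v[j],v[j+1]))
    return p
if __name__=="__main__":chk()
E
python3 - <<'E'
from tap import *; from chk import chk
robot.line_to([*(B-.012*XH-.007*YH+[0,-.12]),.20],rate=.25)
p=chk()
robot.line_to([*(B-.012*XH-.007*YH),.135],rate=.25)
z=.116
for da in(0,-.006,.006,0): z=tap(-.012+da,-.007,13,z)
robot.line_to([*(B-.012*XH-.007*YH),z+.02],rate=.1)
E
```

```text
top 154 headtop z [137.4 139.1 139.9] a [-23.7   0.2] b [-21.8   6.5]
top  cheek -14.2 block 0.7 | block-fence 81.6 82.5
side 73 headtop z [136.8 139.6 140.2] a [-22.8  -2.7] b [-19.2   9.3]
side  cheek -17.6 block 3.5 | block-fence 86.8 89.0
tap a-12.0 b-7.0 True z 117.1 f [-2.3  0.4  5.7] t 23.5
tap a-18.0 b-7.0 True z 117.1 f [-0.7 -0.7  8.2] t 24.9
tap a-6.0 b-7.0 True z 117.0 f [-1.9  0.4  7.2] t 26.3
tap a-12.0 b-7.0 True z 117.0 f [-2.2 -0.4  5.7] t 27.6
```

```bash
python3 - <<'E'
from h import *
s=robot.get_state(); print(s["opening"],s["position"],s["grip_force"],s["force"],s["time_s"])
p=robot.snapshot("side"); save(p,"side4.png",(260,100,380,220),5.)
E
```

```text
-5.9553048488760937e-05 [0.52099179 0.05113041 0.13742709] 0.0 [-0.08293993 -0.45582557 -0.02307111] 27.9833
```

View pics/side4.png

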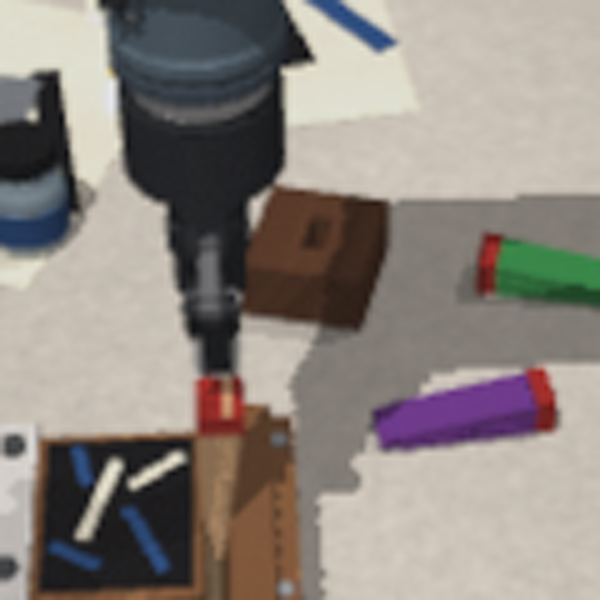

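```bash
python3 - <<'E'
from h import *
p=robot.snapshot("side"); B=np.array([.532,.059])
def pr(x): c=p["world_to_cam"]@np.r_[x,1]; u=p["mtx"]@c[:3]; u=u[:2]/u[2]; return np.round((u-[260,100])*5,0)
s=robot.get_state()
for dz in(0,.013,.02): print("tcp",dz,pr(s["position"]+[0,0,dz]))
for z in(.117,.127,.138): print("head front edge",z,pr([*(B-.012*XH+.008*YH),z]),"centre",pr([*(B-.012*XH-.007*YH),z]))
W=cloud(p); 
for v in range(60,104,2): print(v+100-100, end=" ") if 0 else None
for r in(364,372,378,384,392,405,420): v=int(100+r/5); print(r,np.round(W[v,303],4))
E
```

```text
tcp 0 [219. 400.]
tcp 0.013 [218. 381.]
tcp 0.02 [217. 371.]
head front edge 0.117 [220. 448.] centre [220. 427.]
head front edge 0.127 [219. 434.] centre [219. 413.]
head front edge 0.138 [218. 418.] centre [218. 398.]
364 [0.5202 0.0582 0.1703]
372 [0.5201 0.0619 0.167 ]
378 [0.5209 0.0559 0.158 ]
384 [0.5234 0.034  0.1342]
392 [0.5225 0.0451 0.1376]
405 [0.5217 0.0573 0.1387]
420 [0.5214 0.065  0.1356]
```

The fingertips, when shut, really end about 20 mm behind the reported TCP: contact at TCP 117 mm matches the head at 138 mm in both cameras. So the taps did land on the head. The key no longer moves at 13 N, so I'll finish with taps at about 16 N either side of the middle, then retreat and check.

```bash
python3 - <<'E'
from tap import *; from chk import chk
z=.117
for da,db in((-.007,0),(.007,0),(0,-.008),(0,.008),(-.007,0),(.007,0),(0,0)): z=tap(-.012+da,-.007+db,16,z,.01)
robot.line_to([*(B-.012*XH-.007*YH),.16],rate=.15)
robot.line_to([*(B-.012*XH-.007*YH+[0,-.12]),.22],rate=.25)
p=chk(); save(p,"side5.png",(230,100,390,240),4.)
print(robot.get_state()["time_s"])
t=robot.snapshot("top"); save(t,"top5.png",(260,100,420,240),4.)
E
```

```text
tap a-19.0 b-7.0 True z 117.0 f [-2.6 -0.1  5.3] t 29.3
tap a-5.0 b-7.0 True z 116.2 f [-0.2 -0.2  4.7] t 30.6
tap a-12.0 b-15.0 True z 116.9 f [-1.8  0.6  6.9] t 31.7
tap a-12.0 b1.0 True z 117.0 f [-1.5 -0.4  7.4] t 32.9
tap a-19.0 b-7.0 True z 116.9 f [-2.1  0.4  7. ] t 34.1
tap a-5.0 b-7.0 True z 116.2 f [-0.1 -1.5  4.9] t 35.4
tap a-12.0 b-7.0 True z 116.9 f [-1.4 -0.3  5.8] t 36.5
top 157 headtop z [137.2 138.8 140. ] a [-23.8   0.1] b [-22.    6.6]
top  cheek -13.9 block 0.9 | block-fence 99.9 100.9
side 73 headtop z [136.6 139.1 140.2] a [-22.8  -2.6] b [-21.3   9.5]
side  cheek -15.0 block 3.5 | block-fence 76.2 78.2
37.6833
```

View pics/side5.png

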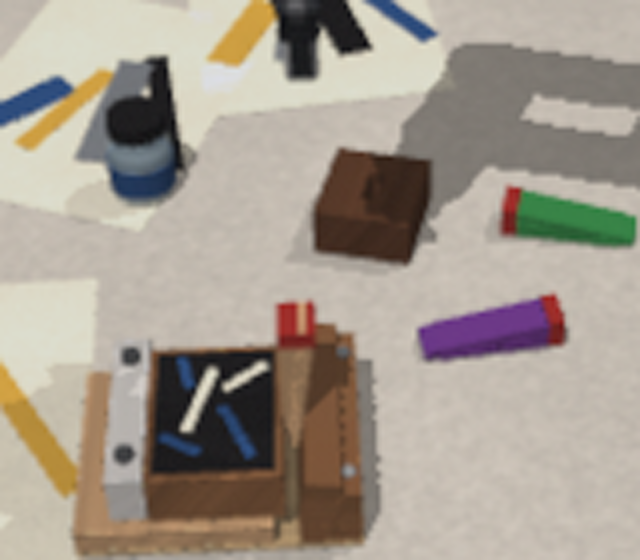

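View pics/top5.png

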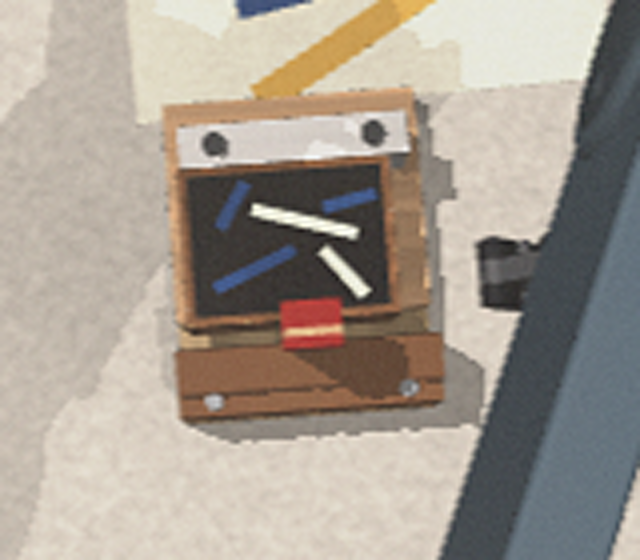

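Both pictures show the block flush to the fence, the key in mid gap with its head at 138 mm (74 mm above the block) and bystanders untouched. The tap forces may have been brief spikes, so I'll confirm with one static press stepped to about 15 N.

```bash
python3 - <<'E'
from tap import *; from chk import chk
P=lambda a,z:[*(B+a*XH-.007*YH),z]
robot.line_to(P(-.012,.15),o,rate=.3); 
for a in(-.012,-.018,-.007,-.012):
    robot.line_to(P(a,.1185),rate=.06); f0=robot.get_state()["force"][2]; z=.1170
    while robot.get_state()["time_s"]<47:
        robot.line_to(P(a,z),rate=.01,until_force=20); s=robot.get_state(); f=s["force"][2]-f0
        print("a%.0f cmd %.2f z %.2f f %.1f t %.1f"%(a*1e3,z*1e3,s["position"][2]*1e3,f,s["time_s"]))
        if f>13: break
        z-=.0005 if f<7 else .0003
    robot.line_to(P(a,.1185),rate=.06)
robot.line_to(P(-.012,.15),rate=.15)
robot.line_to([.52,-.08,.22],rate=.3); chk(); print(robot.get_state()["time_s"])
E
```

```text
a-12 cmd 117.00 z 117.15 f 0.3 t 39.3
a-12 cmd 116.50 z 116.99 f 4.5 t 39.6
a-12 cmd 116.00 z 116.86 f 8.1 t 39.8
a-12 cmd 115.70 z 116.83 f 10.1 t 40.1
a-12 cmd 115.40 z 116.78 f 11.4 t 40.3
a-12 cmd 115.10 z 116.75 f 13.9 t 40.6
a-18 cmd 117.00 z 117.08 f 1.5 t 41.4
a-18 cmd 116.50 z 116.95 f 4.8 t 41.6
a-18 cmd 116.00 z 116.88 f 8.1 t 41.9
a-18 cmd 115.70 z 116.83 f 9.8 t 42.1
a-18 cmd 115.40 z 116.78 f 12.2 t 42.4
a-18 cmd 115.10 z 116.76 f 12.8 t 42.6
a-18 cmd 114.80 z 116.72 f 15.7 t 42.9
a-7 cmd 117.00 z 117.10 f 0.4 t 43.8
a-7 cmd 116.50 z 116.97 f 4.0 t 44.0
a-7 cmd 116.00 z 116.90 f 7.3 t 44.3
a-7 cmd 115.70 z 116.83 f 9.3 t 44.5
a-7 cmd 115.40 z 116.79 f 10.4 t 44.8
a-7 cmd 115.10 z 116.74 f 12.5 t 45.0
a-7 cmd 114.80 z 116.71 f 13.1 t 45.3
a-12 cmd 117.00 z 117.08 f 2.8 t 46.1
a-12 cmd 116.50 z 116.96 f 6.4 t 46.3
a-12 cmd 116.00 z 116.88 f 9.3 t 46.6
a-12 cmd 115.70 z 116.83 f 11.0 t 46.8
a-12 cmd 115.40 z 116.78 f 13.1 t 47.1
top 155 headtop z [137.5 138.8 139.8] a [-23.7  -0.2] b [-21.9   6.8]
top  cheek -14.2 block 0.5 | block-fence 74.8 75.8
side 73 headtop z [136.2 138.6 140.1] a [-22.7  -2.7] b [-20.9  10.1]
side  cheek -17.6 block 3.6 | block-fence 81.6 83.8
48.4083
```

The key holds steady under about 15 N static at every spot, with no slip or tilt. Handing in.

```bash
python3 -c "
from h import *
print(robot.hand_in())"
```

```text
the job is handed in; nothing more can be done
None
```

The job is handed in at about 48 s: the key is in mid gap with its head 74 mm above the block, the block looks flush to the fence, the key did not sink further under static presses of 13–16 N, and the ink jar, mug and sketchbook were left alone.

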